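Clear and pack the metalsmith's delivery tray

ROBOT

A 6-joint arm with a two-finger parallel gripper is mounted at the origin on the work surface. World frame = base frame: x ahead of the robot, y to its left, z up, the work surface at z = 0. Lengths are in m, angles in rad, forces in N, time in s.
With the tool pointing down it reaches from about 0.325 to 0.775 m from the base axis. Payload 5.5 kg.
Tool frame: the origin (TCP) lies between the finger pads; the fingertips stand 8 mm ahead of it and the grasp point (between the pads) lies 11 mm behind it (tcp_to_tips is the distance from the TCP to the fingertips, in m); z points along the fingers, y is the line along which they close (so a half turn about z gives the same grasp; the last joint's range is limited). The gripper opens to 88 mm and grips with 3 to 60 N. Pads are 20 mm wide; open, the fingers measure 115 mm over their backs; the gripper's body (75 mm by 178 mm) begins 61 mm behind the grasp point.
Start: joints at [-1.36, 0.091, 1.231, -0, 1.82, -0.057], TCP at [0.159, -0.579, 0.231] pointing down, gripper open.
Joint ranges: [-2.87, 2.87], [-0.86, 2.18], [0.17, 2.46], [-1.51, 4.65], [0.06, 2.69], [-2.65, 2.65]. Speed limits (rad/s): [2.57, 2.57, 3.01, 3.14, 3.14, 3.14].

INTERFACE

Orientations are given as a unit quaternion [w, x, y, z].
In Python, from bench import * gives the robot as it stands. Calls block until the motion is done:
- move_to(position, orientation): joint-space move of the TCP to a pose.
- move_l(position, speed=0.15, orientation=None): straight line of the TCP; orientation=None keeps the orientation; speed is the mean speed in m/s.
- movej(angles): joint-space move.
- gripper_open() and close(): open the fingers fully, or close them until they stop; the grip force is fixed at half the most.
- hold(seconds).
- inverse_kinematics(position, orientation): joint angles nearest the present ones, or None.
- state(): the state.
- get_image(name): name is "scene" or "top" or "wrist"; returns a dict with "frame" (400x640x3 uint8, blue, green, red), "depth" (400x640 float32, m along the optical axis (not along the pixel's ray), 0 where there is no reading), "camera_matrix" (3x3 intrinsics, pixels), "view" (4x4, takes a point from world to camera coordinates). Camera axes: x right, y up, looking along -z (the intrinsics and any distortion apply to the point x, -y, -z); pixel columns grow to the right and rows downward; lengths in m; the calibration is good to about 2 mm. The wrist camera is an equidistant fisheye: a pixel r from the principal point sees the ray r / f radians off the axis. A picture is of the moment at which its call begins.
A pose or a line that the arm cannot do raises IKError and nothing moves.
- job_done(): hands the job in; it is judged then, once.
The state is a dict: "time": time; "joint_pos": joint angles; "dq": joint speeds; "joint_torque": joint torques, N m; "ee_pos": TCP position; "ee_rot": TCP orientation; "ft_force": force on the tool from outside, world axes, zero at the start; "moment": the same for the moment, N m; "finger_gap": finger opening in m; "finger_force": force on a finger pad.
Only numpy, scipy, OpenCV 4.12 (cv2) and the standard library are available. Lean on these libraries where they do the work, as an engineer would, in place of code of your own. Each camera call takes 0.05 s, during which the arm holds its last target. There are 200 camera calls.

TASK

The delivery tray must go out full: first take the little copper pail out of it and leave it hanging by its bail on the hook of the stand. Then pack the rectangular tea caddy and the round steel canister into the tray beside the brass mill, so that all three stand upright on the tray's floor. Set things down rather than dropping them, and leave the other things on the bench where they are.

Things in the scene. Friction and masses are not known exactly. Their poses are not given: they have to be found in the camera images.
- tray: Small open plywood tray, fixed to the bench, 166 mm (its x) by 76 mm (its y) outside, 45 mm high, walls and floor 8 mm thick: inside 150 by 60 mm. Origin: centre of its underside. It takes mill, canister and caddy in one row along its x only, with the caddy's 36 mm side along the row; about 10 mm of the length is then left over in all.
- tray_in (a point): Centre of the tray's inner floor, axes as the tray.
- mill: Brass mill, round, 52 mm diameter, 88 mm high with domed top and a foot bevelled 3 mm, about 0.35 kg; stands loose in one end of the tray, either the +x or the -x end, 1 to 5 mm from the end wall. Origin: centre of its underside, z up. It stays in the tray.
- pail: Copper pail, 45 mm wide at the foot, 52 mm at the rim, 40 mm high, 0.18 kg, standing in the other end of the tray. A rigid fixed bail (upside-down U of 8 mm round steel bar) rises from the rim: upright legs at its y = +-23.5 mm (55 mm over the outsides, 39 mm between) joined by a bar along y, underside 98 mm, top 106 mm above the origin (centre of its underside).
- pail_bail (a point): Middle of the underside of the bail's top bar, 98 mm above the pail's origin.
- caddy: Rectangular steel tea caddy, 36 mm (its x) by 54 mm (its y), 84 mm high plus a brass knob 12 mm wide and 8 mm high in the middle of the lid; its lowest 4 mm are stepped in 3 mm all round. About 0.22 kg. Starts upright on the bench. Origin: centre of its underside, z up.
- canister: Round steel canister, 52 mm diameter, 84 mm high plus a brass knob 16 mm wide and 8 mm high on the lid; foot bevelled 3 mm, upper edge 4 mm. About 0.25 kg. Starts upright on the bench. Origin: centre of its underside, z up.
- stand: Steel hook stand, fixed: round base 100 mm diameter and 12 mm high, upright post 16 mm diameter and 220 mm high on the origin (centre of the underside). The hook is an 8 mm round bar from the post along the stand's -x with its centreline at 200 mm height; from 88 mm out it turns up, ending 104 mm out, its tip's top at 226 mm height.
- stand_seat (a point): Where the bail should rest: top of the straight part of the hook bar, 55 mm out from the post, 204 mm high; axes as the stand (the hook points to -x).
- hammer: Hammer, 220 mm long, lying flat; bystander. Leave it where it is. Origin: centre of its underside.
- wrench: Flat steel wrench, 180 mm long, lying; bystander. Leave it where it is. Origin: centre of its underside.
- bowl: Copper bowl, 120 mm wide, 45 mm high; bystander. Leave it where it is. Origin: centre of its underside.
- cup: Small open brass cup, 68 mm wide at the rim, 60 mm high; bystander. Leave it where it is. Origin: centre of its underside.
- weight: Small brass weight, 42 mm diameter, 40 mm high; bystander. Leave it where it is. Origin: centre of its underside.
- fluxjar: Amber glass jar with black cap, 56 mm diameter, 75 mm high; bystander. Leave it where it is. Origin: centre of its underside.
Things that resemble listed ones, but are neither listed nor needed, are in the scene too. What is shaped like the pail but pink or turquoise is not meant. Leave any blue look-alike of the caddy alone.

How it is judged:
On the way, in this order (a step that is already met when the one before it is completed fails the run):
1. the pail hangs by its bail on the hook, let go (distance between pail_bail and stand_seat below 0.045 m and contact force between pail and stand above 0.3 N and angle between pail's own z axis and vertical below 0.4 rad and height (world z) of pail above 0.08 m and contact force between the fingers and pail below 0.1 N), for 0.2 s.
2. the caddy and the canister both stand in the tray (x of caddy in the frame of tray_in between -0.062 and 0.062 m and y of caddy in the frame of tray_in between -0.015 and 0.015 m and z of each of caddy, canister in the frame of tray_in below 0.005 m and angle between each of caddy, canister's own z axis and vertical below 0.1 rad and x of canister in the frame of tray_in between -0.062 and 0.062 m and y of canister in the frame of tray_in between -0.015 and 0.015 m), for 0.2 s.
At the end, for the whole second after the job is handed in: The pail hangs on the hook, bail within 45 mm of the seat point, tilt under 0.4 rad, foot over 80 mm up; caddy, canister and mill stand inside the tray within 5 mm of its floor, tilt under 0.1 rad; all four let go and slower than 0.03 m/s (all of step 1 and all of step 2 and linear speed of each of pail, caddy, canister, mill below 0.03 m/s and contact force between the fingers and caddy below 0.1 N and contact force between the fingers and canister below 0.1 N and x of mill in the frame of tray_in between -0.062 and 0.062 m and y of mill in the frame of tray_in between -0.015 and 0.015 m and z of mill in the frame of tray_in below 0.005 m and angle between mill's own z axis and vertical below 0.1 rad and contact force between the fingers and mill below 0.1 N); the robot touches nothing.
It fails at once if the pail is dropped or flung (faster than 0.6 m/s, as after a fall of 18 mm, while the fingers are not touching it) (linear speed of pail above 0.6 m/s and contact force between the fingers and pail below 0.1 N).
It fails at once if the caddy is dropped or flung (faster than 0.6 m/s, as after a fall of 18 mm, while the fingers are not touching it) (linear speed of caddy above 0.6 m/s and contact force between the fingers and caddy below 0.1 N).
It fails at once if the canister is dropped or flung (faster than 0.6 m/s, as after a fall of 18 mm, while the fingers are not touching it) (linear speed of canister above 0.6 m/s and contact force between the fingers and canister below 0.1 N).
It fails at once if the mill is dropped or flung (faster than 0.6 m/s, as after a fall of 18 mm, while the fingers are not touching it) (linear speed of mill above 0.6 m/s and contact force between the fingers and mill below 0.1 N).
It fails at once if a bystander is moved more than 30 mm (distance of any of hammer, wrench, bowl, cup, weight, fluxjar from where it was at the start of the episode above 0.03 m).
It also fails if it takes over 72 s, if anything falls off the work surface, if the arm or the gripper's body presses on something with over 40 N, if the wrist force passes 120 N, or if a joint passes its speed limit or range.

## Working session

There is one attempt and no reset: what is moved stays moved. The work goes in short steps, each a Python script; the robot and the scene stay as the last script left them, time stands still between calls to the robot, and variables do not carry over. Pictures are saved under pics/ and viewed, at most 10 in all, crops included, and the job is handed in when it is done.

```bash
ls; mkdir -p pics; python3 - <<'E'
from bench import *
import cv2,pickle
d={}
for n in("scene","top","wrist"):
    d[n]=get_image(n); cv2.imwrite(f"pics/{n}0.png",d[n]["frame"])
    print(n,d[n]["camera_matrix"].tolist(),d[n]["view"].round(4).tolist(),[k for k in d[n]])
pickle.dump(d,open("d0.pkl","wb"))
s=state();print(s["time"],s["ee_rot"],s["ee_pos"],s["finger_gap"])
E
```

```text
pics
scene [[465.23255258112346, 0.0, 315.94548476803453], [0.0, 465.23255258112346, 196.21656589851148], [0.0, 0.0, 1.0]] [[-0.7073, 0.7068, 0.0129, 0.4142], [-0.5706, -0.5816, 0.5798, 0.2212], [0.4173, 0.4028, 0.8146, -1.4066], [0.0, 0.0, 0.0, 1.0]] ['frame', 'depth', 'camera_matrix', 'view']
top [[403.24915225902515, 0.0, 317.02834693246587], [0.0, 403.24915225902515, 198.58126391595735], [0.0, 0.0, 1.0]] [[0.0481, -0.9988, 0.003, -0.0502], [0.9729, 0.0475, 0.2264, -0.5778], [-0.2263, -0.008, 0.974, -0.8567], [0.0, 0.0, 0.0, 1.0]] ['frame', 'depth', 'camera_matrix', 'view']
wrist [[309.70691628693146, 0.0, 318.70850837544515], [0.0, 309.70691628693146, 204.02115570280816], [0.0, 0.0, 1.0]] [[0.2649, -0.9643, -0.0019, -0.5991], [0.9205, 0.2535, -0.2973, 0.0367], [0.2871, 0.077, 0.9548, -0.3917], [0.0, 0.0, 0.0, 1.0]] ['frame', 'depth', 'camera_matrix', 'view']
0.15 [-7.54484224e-04  9.91048974e-01  1.33496661e-01 -6.11262111e-05] [ 0.15871717 -0.57840943  0.22975683] 0.08773157320396582
```

View pics/scene0.png

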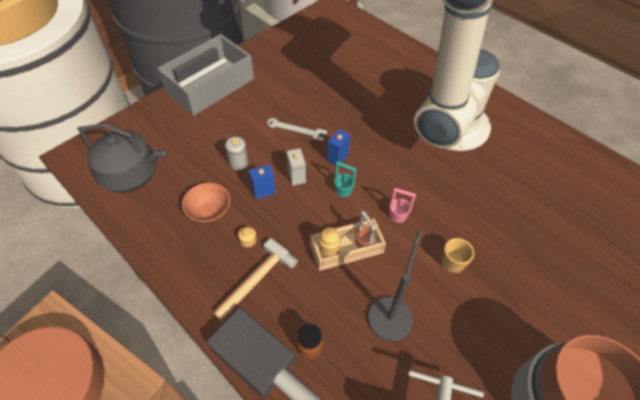

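View pics/top0.png

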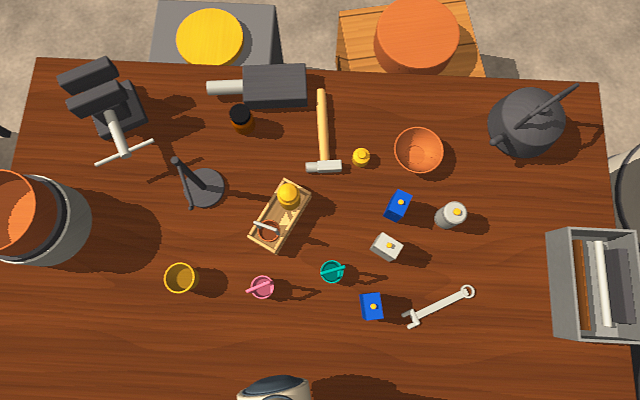

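The top view shows the tray at about (280,215), with the mill at its upper end (287,193) and the copper pail at its lower end (268,230). The pail look-alikes are pink (262,287) and turquoise (332,271), so they are excluded. There are three caddy-like things: blue (398,205), blue (372,306) and plain steel (387,246); the steel one fits. The canister is at (452,213), and the stand has its base at (208,187) with the hook near (180,175). Next I'll measure these from the depth of both views and make one enlarged crop.

```bash
cat > h.py <<'E'
import numpy as np, cv2
def cloud(d):
    K=d["camera_matrix"];z=d["depth"].astype(float);v,u=np.mgrid[0:400,0:640]
    c=np.stack([(u-K[0,2])/K[0,0]*z,-(v-K[1,2])/K[1,1]*z,-z],-1)
    V=d["view"];w=(c-V[:3,3])@V[:3,:3]
    w[z==0]=np.nan
    return w
def rect(p):
    (c,s,a)=cv2.minAreaRect((p[:,:2]*1000).astype(np.float32)); return np.round(c,1),np.round(s,1),round(a,1)
E
python3 - <<'E'
import pickle,numpy as np,cv2
from h import *
d=pickle.load(open("d0.pkl","rb"))
T=cloud(d["top"]);S=cloud(d["scene"])
for n,(u,v) in dict(mill=(287,188),pail=(268,231),caddy=(385,241),can=(452,209),base=(212,190),hook=(180,165),cup=(180,278),pink=(262,287),turq=(332,271),blue1=(398,202),blue2=(372,306),hammer=(322,166),wrench=(440,305),flux=(241,115),weight=(361,155),bowl=(418,150)).items(): print(n,T[v,u].round(3))
A={"top":T.reshape(-1,3),"scene":S.reshape(-1,3)}
def q(seed,r,z0,z1):
    for k,p in A.items():
        m=(np.hypot(p[:,0]-seed[0],p[:,1]-seed[1])<r)&(p[:,2]>z0)&(p[:,2]<z1)
        if m.sum()>4: print("  ",k,m.sum(),rect(p[m]),"med z",np.median(p[m,2]).round(4),"max",p[m,2].max().round(4),"mean",p[m].mean(0).round(4))
t=T[215,280];
print("bench");q((0.45,-0.0),.03,-.02,.02)
print("tray");q(t,.1,.036,.05)
print("mill");q(T[188,287],.03,.06,.1)
print("bail");q(T[231,268],.06,.095,.125)
print("caddy");q(T[241,385],.035,.07,.088);q(T[241,385],.035,.088,.1)
print("can");q(T[209,452],.035,.07,.088);q(T[209,452],.035,.088,.1)
print("stand");b=T[190,212];q(b,.09,.005,.02);q(b,.14,.17,.208);q(b,.14,.208,.24)
a=cv2.resize(d["top"]["frame"][150:260,160:480],None,fx=2.4,fy=2.4,interpolation=cv2.INTER_CUBIC)
b=cv2.resize(d["scene"]["frame"][125:275,220:480],(768,330),interpolation=cv2.INTER_CUBIC)
cv2.imwrite("pics/crop.png",np.vstack([a,b])[:600])
E
```

```text
mill [0.594 0.046 0.095]
pail [0.508 0.091 0.01 ]
caddy [ 0.487 -0.175  0.086]
can [ 0.566 -0.325  0.083]
base [0.601 0.235 0.012]
hook [0.603 0.251 0.202]
cup [0.388 0.289 0.004]
pink [0.377 0.096 0.004]
turq [ 0.416 -0.061  0.105]
blue1 [ 0.576 -0.203  0.086]
blue2 [ 0.348 -0.148  0.092]
hammer [ 0.671 -0.03   0.026]
wrench [ 0.356 -0.317  0.004]
flux [0.773 0.168 0.075]
weight [ 0.7   -0.123  0.038]
bowl [ 0.732 -0.269  0.005]
bench
   top 503 (array([4.5e+02, 1.0e-01]), array([59. , 57.2]), 3.2) med z -0.0005 max 0.0049 mean [ 4.498e-01 -1.000e-04 -5.000e-04]
   scene 317 (array([451. ,  -1.5]), array([58.2, 56. ]), 8.8) med z -0.0006 max 0.0052 mean [ 0.4504 -0.0009 -0.0005]
tray
   top 780 (array([544. ,  63.4]), array([ 76.7, 166.3]), 62.2) med z 0.0439 max 0.0499 mean [0.5361 0.0649 0.0437]
   scene 776 (array([546.6,  66.1]), array([ 78.1, 166.4]), 62.7) med z 0.0431 max 0.0498 mean [0.5484 0.0737 0.0429]
mill
   top 365 (array([587.8,  42.5]), array([47.2, 49.7]), 3.3) med z 0.0909 max 0.0991 mean [0.5843 0.0427 0.088 ]
   scene 407 (array([591.7,  47.3]), array([46.4, 50.8
[... 1267 characters left out ...]
 top 1043 (array([608. , 237.3]), array([133.6,  98.5]), 89.6) med z 0.0114 max 0.0187 mean [0.6068 0.2494 0.0114]
   scene 1363 (array([587.5, 250.4]), array([148.1, 106.5]), 27.4) med z 0.0113 max 0.0195 mean [0.6157 0.2604 0.0113]
   top 226 (array([563.6, 237.8]), array([105.2,  14.5]), 21.9) med z 0.2025 max 0.2079 mean [0.5717 0.2384 0.1998]
   scene 223 (array([569.5, 241.6]), array([106.3,  15.6]), 21.7) med z 0.2021 max 0.2077 mean [0.5784 0.2433 0.1984]
   top 89 (array([564. , 233.9]), array([114.1,  15. ]), 27.0) med z 0.2187 max 0.2266 mean [0.5857 0.2452 0.218 ]
   scene 109 (array([567.3, 236.4]), array([114.1,  14.7]), 26.1) med z 0.2181 max 0.2273 mean [0.5805 0.2444 0.2171]
```

View pics/crop.png

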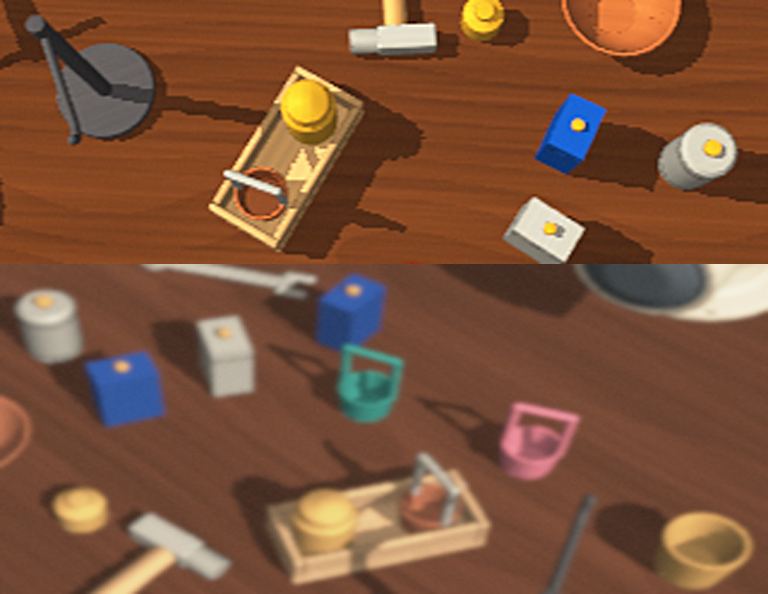

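The crop confirms the targets: the plain steel caddy, the copper pail with the grey bail in the tray's near end, and the mill in the far end. Next I'll refine the hook and its direction, then do the pail. I'll grip it on both bail legs from outside and thread it over the hook tip.

```bash
cat >> h.py <<'E'
from scipy.spatial.transform import Rotation as R
def quat(phi):
    "tool down, closing line (tool y) at world angle phi (rad)"
    y=np.array([np.cos(phi),np.sin(phi),0]);z=np.array([0,0,-1.]);x=np.cross(y,z)
    q=R.from_matrix(np.c_[x,y,z]).as_quat();return [q[3],q[0],q[1],q[2]]
E
python3 - <<'E'
import pickle
from h import *
from bench import *
d=pickle.load(open("d0.pkl","rb"))
for k in("top","scene"):
    p=cloud(d[k]).reshape(-1,3)
    n=lambda c,r,a,b:p[(np.hypot(p[:,0]-c[0],p[:,1]-c[1])<r)&(p[:,2]>a)&(p[:,2]<b)]
    al=n((.57,.24),.1,.195,.24); ang=np.deg2rad(22); u=np.array([np.cos(ang),np.sin(ang)])
    s=(al[:,:2]-[.57,.24])@u
    for lo in np.arange(-.06,.07,.015):
        g=al[(s>lo)&(s<lo+.015)]
        if len(g): print(k,lo.round(3),len(g),g.mean(0).round(4),"max",g[:,2].max().round(3))
    post=n((.61,.255),.03,.213,.24);print(" posttop",len(post),rect(post))
t=lambda p,a:[ (lambda j:None if j is None else np.round(j,2).tolist())(inverse_kinematics(p,quat(np.deg2rad(a+o)))) for o in(0,180)]
for n,p,a in(("pail",[.506,.086,.15],72.5),("thread",[.478,.203,.24],112),("seat",[.557,.235,.2],112),("caddy",[.481,-.181,.06],60.5),("can",[.562,-.331,.06],60),("tray",[.545,.065,.07],62.4)):print(n,t(p,a))
E
```

```text
top -0.06 22 [0.5236 0.2165 0.208 ] max 0.225
top -0.045 32 [0.5365 0.2232 0.2023] max 0.206
top -0.03 30 [0.5497 0.2295 0.2028] max 0.206
top -0.015 30 [0.5638 0.2357 0.2028] max 0.206
top 0.0 29 [0.5773 0.2421 0.2032] max 0.207
top 0.015 28 [0.591  0.2482 0.2028] max 0.206
top 0.03 81 [0.6052 0.2539 0.2121] max 0.223
top 0.045 15 [0.6135 0.2566 0.2173] max 0.221
 posttop 56 (array([608.5, 256.6]), array([14.5, 15.4]), 70.8)
scene -0.06 48 [0.5218 0.218  0.2132] max 0.227
scene -0.045 27 [0.5352 0.224  0.2025] max 0.208
scene -0.03 27 [0.5497 0.2302 0.2027] max 0.206
scene -0.015 27 [0.5632 0.2365 0.2024] max 0.206
scene 0.0 28 [0.5765 0.2429 0.2026] max 0.206
scene 0.015 28 [0.5901 0.2485 0.2029] max 0.205
scene 0.03 25 [0.6083 0.2574 0.2188] max 0.223
scene 0.045 70 [0.6156 0.2599 0.2112] max 0.223
 posttop 59 (array([612. , 258.5]), array([13. , 14.6]), 55.9)
pail [[0.1, -0.14, 1.6, -0.0, 1.68, -1.16], [0.1, -0.14, 1.6, -0.0, 1.68, 1.98]]
thread [[0.34, -0.12, 1.43, -0.0, 1.84, -1.62], [0.34, -0.12, 1.43, -0.0, 1.84, 1.52]]
seat [[0.34, 0.1, 1.28, -0.0, 1.77, -1.61], [0.34, 0.1, 1.28, -0.0, 1.77, 1.53]]
caddy [[-0.43, -0.11, 1.73, -0.0, 1.52, -1.48], [-0.43, -0.11, 1.73, -0.0, 1.52, 1.66]]
can [[-0.58, 0.26, 1.34, -0.0, 1.54, -1.63], [-0.58, 0.26, 1.34, -0.0, 1.54, 1.51]]
tray [[0.06, -0.02, 1.63, -0.0, 1.53, -1.03], [0.06, -0.02, 1.63, -0.0, 1.53, 2.11]]
```

```bash
python3 - <<'E'
from bench import *
from h import *
import cv2
b=np.deg2rad(72.4); k=np.deg2rad(114.4); u=np.array([np.cos(k-np.pi/2),np.sin(k-np.pi/2)])
post=np.array([.610,.2575]); out=lambda o,z:[*(post-o*u),z]
move_to([.506,.086,.17],quat(b)); move_l([.506,.086,.074],.15)
close(); s=state(); print(s["time"],s["finger_gap"],s["finger_force"],s["ee_pos"])
move_l([.506,.086,.208],.12); print(state()["finger_gap"],state()["ft_force"])
move_l(out(.150,.208),.15,quat(k)); hold(.2)
cv2.imwrite("pics/thread.png",np.vstack([cv2.resize(get_image("scene")["frame"][150:350,300:520],None,fx=2.4,fy=2.4)]))
s=state();print(s["time"],s["finger_gap"],s["ee_pos"],out(.150,.208))
E
```

```text
4.2167 0.05442416952371953 29.99747763387859 [0.50613828 0.08600405 0.07425822]
0.05444308234675715 [-0.81439291 -0.04425153 -1.87345277]
6.6417 0.054723263998940494 [0.47361047 0.19495997 0.20796095] [np.float64(0.4733974508790735), np.float64(0.19553433552631871), 0.208]
```

View pics/thread.png

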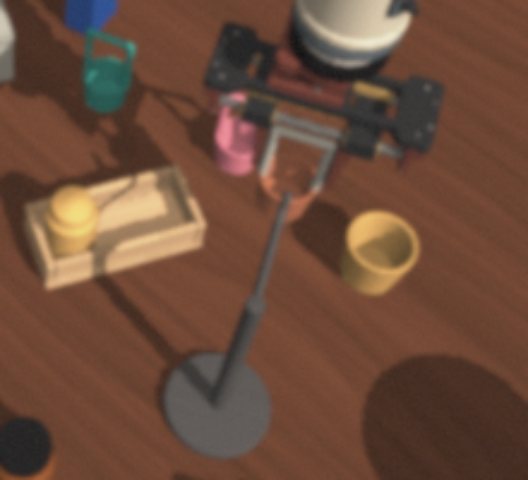

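The pail is held by its legs at about (295,170) in the crop, and the hook tip (288,200) is lined up with the bail window. I'll check the bail height and thread it.

```bash
python3 - <<'E'
from bench import *
from h import *
import cv2
k=np.deg2rad(114.4); u=np.array([np.cos(k-np.pi/2),np.sin(k-np.pi/2)])
post=np.array([.610,.2575]); out=lambda o,z:[*(post-o*u),z]
p=cloud(get_image("scene")).reshape(-1,3); e=p-np.r_[out(.15,0)]
m=(abs(e[:,:2]@u)<.012)&(abs(e[:,:2]@[-u[1],u[0]])<.014)&(p[:,2]>.19)&(p[:,2]<.27)
print("bail top",m.sum(),p[m,2].min() if m.any() else 0,np.percentile(p[m,2],[50,90]))
move_l(out(.055,.208),.10); s=state();print(s["ft_force"])
move_l(out(.055,.178),.08); print(state()["ft_force"])
for z in (.175,.173,.171,.169):
    move_l(out(.055,z),.03); f=state()["ft_force"][2]; print(z,f)
    if f>-.3: break
gripper_open(); hold(.3)
move_l(out(.055,.300),.15); s=state(); print(s["time"],s["ft_force"])
for n in("scene","top"): 
    d=get_image(n);p=cloud(d).reshape(-1,3); e=p[:,:2]-out(.055,0)[:2]
    m=(abs(e@u)<.02)&(abs(e@[-u[1],u[0]])<.03)&(p[:,2]>.206)&(p[:,2]<.225);print(n,m.sum(),rect(p[m]) if m.sum() else 0,p[m,2].max() if m.sum() else 0)
cv2.imwrite("pics/hung.png",cv2.resize(get_image("scene")["frame"][150:350,300:520],None,fx=2.4,fy=2.4))
E
```

```text
bail top 58 0.2413841631656701 [0.24602009 0.24886884]
[-0.9853767   0.04217142 -3.03676816]
[ 0.26862897  0.10504952 -1.21269849]
0.175 -0.9811851359150101
0.173 -1.99302567291798
0.171 3.27700182868902
11.075 [0.36976499 1.27507981 0.20856076]
scene 111 (array([561.1, 235.3]), array([10.1, 53.7]), 24.6) 0.21424433782763683
top 115 (array([559. , 232.7]), array([ 8.7, 53.1]), 25.7) 0.2134373477449531
```

View pics/hung.png

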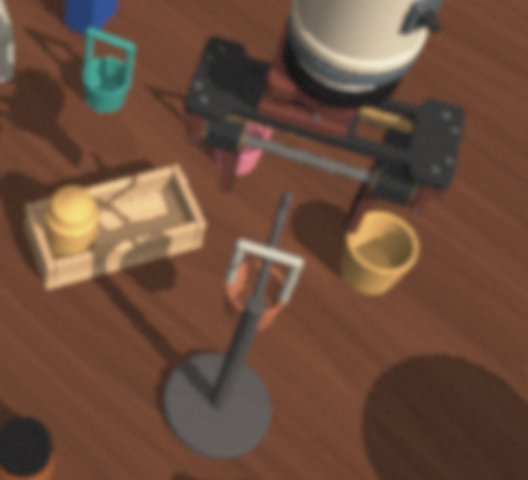

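The pail hangs on the hook at crop (265,265). The averaged camera position (560,234) matches the robot's (560,235). Now I'll grasp the canister and measure the tray and mill again while the arm is out of the way.

```bash
python3 - <<'E'
from bench import *
from h import *
import cv2,pickle
a=np.deg2rad(62.4)
move_to([.5625,-.3315,.18],quat(a)); move_l([.5625,-.3315,.055],.15)
close(); s=state(); print(s["time"],s["finger_gap"],s["ee_pos"])
move_l([.5625,-.3315,.16],.12); print(state()["ft_force"])
d={n:get_image(n) for n in("top","scene")};pickle.dump(d,open("d1.pkl","wb"))
for n in d:
    p=cloud(d[n]).reshape(-1,3)
    r=lambda c,rad,z0,z1:p[(np.hypot(*(p[:,:2]-c).T)<rad)&(p[:,2]>z0)&(p[:,2]<z1)]
    print(n,"tray",rect(r([.545,.065],.1,.036,.05)),"floor z",np.median(r([.52,.077],.02,-.01,.03)[:,2]))
    m=r([.59,.045],.035,.05,.1);print("  mill",rect(m))
    dome=m[m[:,2]>.078]; sol=np.linalg.lstsq(np.c_[2*dome,np.ones(len(dome))],(dome**2).sum(1),rcond=None)[0];print("  sphere",sol[:3].round(4),"top",m[m[:,2]>m[:,2].max()-.004].mean(0).round(4))
    c=r([.5625,-.3315],.035,.19,.215);print("  can knob",len(c),c.mean(0).round(4),rect(c), c[:,2].max())
cv2.imwrite("pics/grasp.png",cv2.resize(d["top"]["frame"][140:300,200:500],None,fx=2.4,fy=2.4))
E
```

```text
14.95 0.051550285109220335 [ 0.562507   -0.33168053  0.05518503]
[-0.0495164   0.11423233 -1.55893182]
top tray (array([544.1,  63.5]), array([ 76.7, 166. ]), 62.3) floor z 0.007531396501564259
  mill (array([586. ,  42.5]), array([51.1, 49.6]), 3.3)
  sphere [0.5862 0.0436 0.0744] top [0.5855 0.0434 0.0955]
  can knob 13 [ 0.5437 -0.3537  0.202 ] (array([ 543.1, -353. ]), array([ 4.7, 12.2]), 84.1) 0.21179881122320565
scene tray (array([546.6,  65.6]), array([ 79.5, 166.8]), 62.5) floor z 0.0071965069567595154
  mill (array([591.3,  47.9]), array([45.7, 51.3]), 50.8)
  sphere [0.5888 0.0456 0.0756] top [0.5904 0.046  0.0962]
  can knob 32 [ 0.5508 -0.3553  0.2096] (array([ 550.5, -355. ]), array([ 6.2, 22.3]), 67.1) 0.21464326629647076
```

```bash
cat >> h.py <<'E'
TA=np.deg2rad(62.4); UX=np.array([np.sin(TA),-np.cos(TA)]); UY=np.array([np.cos(TA),np.sin(TA)]); TC=np.array([.5453,.0646])
def place(x,y=0.): return TC+x*UX+y*UY
E
python3 - <<'E'
from bench import *
from h import *
import cv2,pickle
P=lambda z:[*place(-.0465),z]
move_l([.5625,-.3315,.185],.12)
move_l(P(.185),.2); move_l(P(.112),.12); b=state()["ft_force"]; print(b)
z=.104
while z>.0585:
    move_l(P(z),.04); f=state()["ft_force"]-b; print(round(z,4),f.round(1),state()["ee_pos"][2].round(4))
    if f[2]>4 or np.hypot(f[0],f[1])>8: break
    z-=.008 if z>.07 else .0015
s=state(); print(s["time"],s["finger_gap"],s["ee_pos"],P(0))
E
```

```text
[-0.39556795 -0.84628368 -1.93388312]
0.104 [ 0.5  0.4 -0. ] 0.1039
0.096 [0.4 1.2 0.1] 0.0955
0.088 [0.5 0.9 0.3] 0.0875
0.08 [ 0.7  0.3 -0.6] 0.0795
0.072 [0.2 0.5 0.8] 0.0715
0.064 [ 1.1  1.5 -0.9] 0.0637
0.0625 [-1.  -0.2  4. ] 0.0631
21.8 0.05169624670820686 [0.50434702 0.08609384 0.06309868] [np.float64(0.5040915335657485), np.float64(0.08614326563307358), 0]
```

```bash
python3 - <<'E'
from bench import *
from h import *
import cv2,pickle
gripper_open(); hold(.2); P=place(-.0465); move_l([*P,.185],.15)
q=quat(np.deg2rad(60.4)); C=[.481,-.181]
move_to([*C,.17],q); move_l([*C,.055],.15); close(); s=state(); print(s["time"],s["finger_gap"],s["ee_pos"])
move_l([*C,.185],.15); print(state()["ft_force"])
d={n:get_image(n) for n in("top","scene","wrist")};pickle.dump(d,open("d2.pkl","wb"))
for n in("top","scene"):
    p=cloud(d[n]).reshape(-1,3)
    r=lambda c,rad,z0,z1:p[(np.hypot(*(p[:,:2]-c).T)<rad)&(p[:,2]>z0)&(p[:,2]<z1)]
    T=lambda c:((np.array(c)-TC)@np.c_[UX,UY]*1000).round(1)
    t=np.array(rect(r([.545,.065],.1,.036,.05))[0])/1000; print(n,"tray",t)
    m=r([.587,.045],.03,.078,.1); sol=np.linalg.lstsq(np.c_[2*m,np.ones(len(m))],(m**2).sum(1),rcond=None)[0]
    k=r(P,.028,.094,.11); l=r(P,.035,.085,.094)
    o=t-TC
    print(" mill",T(sol[:2]-o)," can knob",T(np.array(rect(k)[0])/1000-o),k[:,2].max()," lid",T(np.array(rect(l)[0])/1000-o),rect(l)[1],np.median(l[:,2]))
cv2.imwrite("pics/can.png",np.hstack([cv2.resize(d["top"]["frame"][165:265,230:330],(400,400)),cv2.resize(d["scene"]["frame"][200:290,300:400],(400,400))]))
E
```

```text
26.2833 0.0541426983130384 [ 0.48099821 -0.18134828  0.05528469]
[-0.27172642  0.76896824 -2.88409472]
top tray [0.5439 0.0635]
 mill [46.9  1.6]  can knob [-44.7   0.5] 0.103419693135103  lid [-45.7  -0.1] [50.6 49.3] 0.09080140586276537
scene tray [0.5461 0.0656]
 mill [47.4  2.1]  can knob [-45.8   0.4] 0.10248800088047498  lid [-45.2   1.3] [51.2 49.9] 0.09058410979237475
```

View pics/can.png

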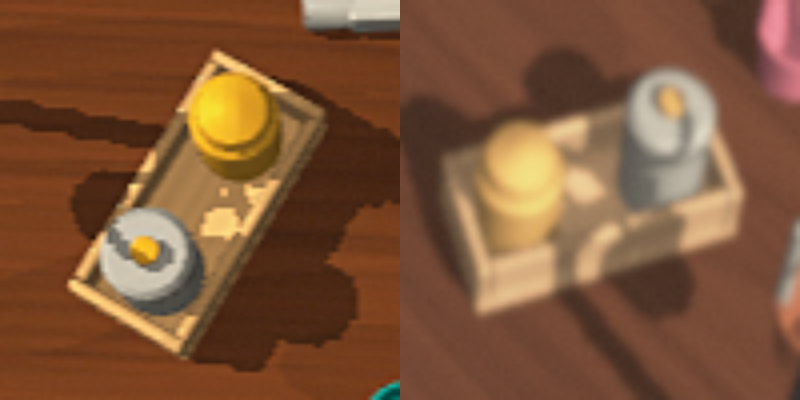

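The canister stands upright at crop (145,255), with the knob top at 0.103 as expected. The gap to the mill (235,115) is 40.5 mm, centred at tray x ≈ +0.9 mm. I'll insert the caddy there, watching the force.

```bash
python3 - <<'E'
from bench import *
from h import *
import cv2,pickle
P=lambda z:[*place(.0009),z]
move_l(P(.185),.18,quat(TA)); move_l(P(.160),.1); hold(.1); b=state()["ft_force"]; print(b)
z=.152
while z>.0585:
    move_l(P(z),.04); s=state(); f=s["ft_force"]-b
    if z<.07 or abs(f).max()>2.5: print(round(z,4),f.round(1),s["ee_pos"].round(4))
    if f[2]>4 or np.hypot(f[0],f[1])>8: break
    z-=.006 if z>.07 else .0015
s=state(); print(s["time"],s["finger_gap"],s["ee_pos"],P(0))
E
```

```text
[-0.11093391 -0.01841237 -4.11876585]
0.122 [0.2 0.  2.7] [0.5458 0.0642 0.1215]
0.068 [ 0.9 -0.5  1.3] [0.5458 0.0642 0.0675]
0.0665 [ 0.7 -1.2  1.3] [0.5461 0.0642 0.0665]
0.065 [-0.2 -0.6  0.9] [0.546  0.0642 0.0649]
0.0635 [-0.4 -0.4  1.3] [0.546  0.0642 0.0634]
0.062 [-4.  -1.  10.3] [0.5463 0.0642 0.0633]
35.0583 0.0542343618744913 [0.54626486 0.06418819 0.06328692] [np.float64(0.5460975832213081), np.float64(0.06418303356839213), 0]
```

It reached the floor (TCP 0.0633) with no side force. I'll release, retreat and check.

```bash
python3 - <<'E'
from bench import *
from h import *
import cv2
move_l([*place(.0009),.0633],.03); gripper_open(); hold(.3); move_l([*place(.0009),.2],.12)
move_to([.45,-.25,.25],quat(TA)); hold(.3)
d={n:get_image(n) for n in("top","scene")}
for n in d:
    p=cloud(d[n]).reshape(-1,3)
    r=lambda c,rad,z0,z1:p[(np.hypot(*(p[:,:2]-c).T)<rad)&(p[:,2]>z0)&(p[:,2]<z1)]
    T=lambda c:((np.array(c)-TC)@np.c_[UX,UY]*1000).round(1)
    o=np.array(rect(r([.545,.065],.1,.036,.05))[0])/1000-TC
    for nm,x in(("caddy",.001),("can",-.0455)):
        k=r(place(x),.015,.0945,.11);l=r(place(x),.015,.085,.0945)
        print(n,nm,T(np.array(rect(k)[0])/1000-o),"knob max",k[:,2].max().round(4),"lid",np.median(l[:,2]).round(4))
    m=r(place(.047),.03,.078,.1); sol=np.linalg.lstsq(np.c_[2*m,np.ones(len(m))],(m**2).sum(1),rcond=None)[0]; print(" mill",T(sol[:2]-o),m[:,2].max())
    e=r([.56,.234],.035,.206,.222); print(" bail",rect(e),e[:,2].max())
s=state();print(s["time"],s["ft_force"])
cv2.imwrite("pics/end.png",np.hstack([cv2.resize(d["top"]["frame"][150:270,160:340],(450,300)),cv2.resize(d["scene"]["frame"][200:340,290:430],(300,300))]))
E
```

```text
top caddy [4.3 1.6] knob max 0.1032 lid 0.0913
top can [-45.3   0.5] knob max 0.1017 lid 0.0913
 mill [45.3  1.8] 0.09851192731688935
 bail (array([558.5, 232.5]), array([ 8.5, 52.9]), 26.0) 0.21371977410507492
scene caddy [-2.  -2.6] knob max 0.1015 lid 0.0916
scene can [-44.   -1.1] knob max 0.1016 lid 0.0912
 mill [43.2  0.1] 0.09960423171069346
 bail (array([555.8, 236.7]), array([42.3, 48.4]), 75.5) 0.21345828500386207
39.2583 [-0.55877051  0.62835994 -0.0126227 ]
```

View pics/end.png

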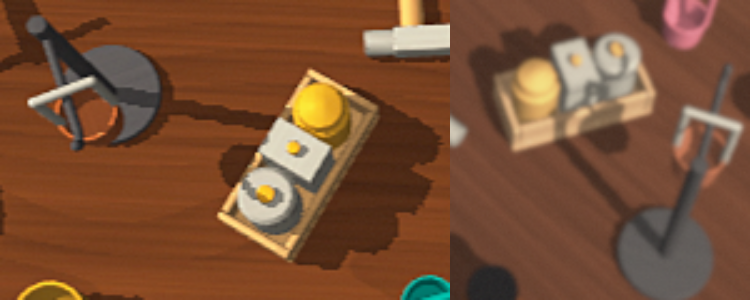

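The mill (320,112), caddy (295,150) and canister (267,197) stand upright on the tray floor with lids level at 0.091, and the pail hangs on the hook (65,95). I'm handing it in.

```bash
python3 -c "
from bench import *
print(job_done())"
```

```text
the job is handed in; nothing more can be done
None
```

The job is handed in, with no verdict returned: the last images show the pail hanging by its bail on the hook and the mill, caddy and canister standing upright in the tray, finished at about 39 s of the allowed 72 s.

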